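# Comb the stirring sticks into the grooved tray

### The job

Take the wide comb by its wooden handle from its slanted rest and, with the handle upright, lower its tines between the three skewed stirring sticks at about their mid-length; comb along the grooves towards the ends until every stick lies straight down in a groove. Then lean the comb back in its rest as it was and let go. Move the sticks with the comb only, not with the gripper, and leave the other things where they are.

Things in the scene. Friction and masses are not known exactly. Their poses are not given: they have to be found in the camera images.
- groove_tray: Fixed smooth grey tray, left or right of the rest, 206 (x) x 216 (y) mm. Origin: centre of underside. Five grooves along its x at y = -72, -36, 0, 36, 72 mm: V-shaped, 45 degree flanks, bottom at z = 6 mm, between 4 mm wide crests at z = 22 mm, y = -90, -54, -18, 18, 54, 90 mm. End walls 30 mm high across both ends, inner faces at x = -95 and +95 mm.
- comb_rest: Fixed white slanted rest, base 120 (x) x 216 (y) x 8 mm, origin under it, 75 mm to the -x side of the base's centre. The comb stands in it, tines on a sloping sole (42 mm deep, low lip on its +x edge), leaning 26 degrees from vertical with the handle towards the rest's -x side (the robot), on two slanted pads 72 mm long near the comb's ends; behind the handle's middle it is free.
- rest_seat (a point): Fixed point of the rest: where the comb's point comb_grip belongs when it is put away, at x = 68, y = 0, z = 115 mm in the rest's frame. Its axes are those that comb_grip has then: z up along the leaning handle, y along the rest's y.
- comb_grip (a point): Grip point of the loose comb (0.22 kg), 95 mm above the tine tips. z: up the handle, away from the tines; y: along its width; x: its thickness. From the tips up: six 7 mm tines to 30 mm, at y = -90, -54, -18, 18, 54, 90 mm (same as the tray's crests, over which they run); head 196 mm wide to 58 mm; flat wooden handle 110 mm wide (y), 14 mm thick (x) to 118 mm, pinched across its thickness.
- stick_0_mid (a point): Centre of a loose square wooden stick, 150 mm long (y axis) x 12 x 10 mm (z up). At the start it lies on the tray's crests, within 10 mm of mid-tray along x, over groove y = -72, 0 or 72 mm, turned 15 to 21 degrees either way. Tines moving from its mid-length to an end straighten it; pushed behind its middle it turns further. Seated, its centre is 14 to 17 mm above the tray's underside.
- stick_1_mid (a point): Centre of a loose square wooden stick, 150 mm long (y axis) x 12 x 10 mm (z up). At the start it lies on the tray's crests, within 10 mm of mid-tray along x, over groove y = -72, 0 or 72 mm, turned 15 to 21 degrees either way. Tines moving from its mid-length to an end straighten it; pushed behind its middle it turns further. Seated, its centre is 14 to 17 mm above the tray's underside.
- stick_2_mid (a point): Centre of a loose square wooden stick, 150 mm long (y axis) x 12 x 10 mm (z up). At the start it lies on the tray's crests, within 10 mm of mid-tray along x, over groove y = -72, 0 or 72 mm, turned 15 to 21 degrees either way. Tines moving from its mid-length to an end straighten it; pushed behind its middle it turns further. Seated, its centre is 14 to 17 mm above the tray's underside.
- white_box: Bystander, loose: square white lidded box, 77x62x75 mm. Origin at its underside. Leave it alone.
- flask: Bystander, loose: conical flask with red stopper, 75 mm wide, 114 mm tall. Origin at its underside. Leave it alone.
- spatula: Bystander, loose: thin steel spatula, 151 mm long, lying flat. Origin at its underside. Leave it alone.
Not all that is in view belongs to the job. What is shaped like the part that bears stick_1_mid but purple is not meant.

How it is judged:
By the outcome, as a careful person would: the job done as asked, in the order asked, and still so for the second after the job is handed in, with the robot touching nothing.
It also fails if it takes over 54 s, if anything falls off the work surface, if the arm or the gripper's body presses on something with over 40 N, if the wrist force passes 120 N, or if a joint passes its speed limit or range.

### The arm

A 7-joint arm with a two-finger parallel gripper is mounted at the origin on a cart in front of the work surface, level with it; the furniture and walls round the work are solid. World frame = base frame: x ahead of the robot, y to its left, z up, the work surface at z = 0. Lengths are in m, angles in rad, forces in N, time in s.
With the tool pointing down it reaches from about 0.4 to 0.875 m from the base axis. Payload 19.3 kg.
Tool frame: the origin (TCP) lies at the very end of the fingers, on their centre line; the grasp point (between the pads) lies 19 mm behind it; z points along the fingers, y is the direction in which the jaws open and shut (so a half turn about z gives the same grasp; the last joint's range is limited). The gripper opens to 85 mm and grips with 20 to 120 N. Pads are 22 mm wide; open, the fingers measure 114 mm over their backs; the gripper's body (76 mm by 85 mm) begins 54 mm behind the grasp point. The pads swing forward as they close: fully open they stand 13 mm farther back than shut.
Start: joints at [1.278, 0.521, -0.036, 1.599, 0.021, 1.021, -0.113], TCP at [0.138, -0.61, 0.231] pointing down, gripper open.
Joint ranges: [-2.91, 2.91], [-0.3, 2.13], [-1.5, 1.42], [0.17, 2.43], [-1.26, 4.41], [0.16, 1.93], [-2.52, 2.52]. Speed limits (rad/s): [1.89, 1.89, 2.39, 2.39, 3.01, 3.01, 3.01].

### API

Orientations are given as [roll, pitch, yaw] about the fixed x, y, z axes, in that order (R = Rz(yaw) Ry(pitch) Rx(roll)).
In Python, from workcell import bot, vision, job_done gives the robot as it stands.
- The arm moves only by the tool arm_command, never from a script. Its arguments are lists of equal length, an entry for each row: "gripper": the finger opening in cm, from 0 to 8.54; "slide": the shift along the tool's x, y, z in cm, a list of three; "turn": the turn, a rotation vector about the tool's x, y, z in degrees, a list of three. A call has 1 to 5 rows; each row is the pose to reach, as a shift and turn from the pose commanded when the call began, along the tool's axes at that moment; what a row does not reach only later rows make up. A row lasts 1/8 s, in which the tool goes at most 62.5 mm and 10.7 degrees, less where a joint would pass 70% of its speed; a pose out of reach is approached as far as the arm can. A call with a gripper value outside its range is refused whole. The fingers move at their own pace and stop on an object; "force" is the grip in N (left out, the last holds). Time passes only in rows, so rows that repeat a pose let the fingers close. It gives the time, the measured TCP pose, the force and the opening at its end, in the units of the state.
- bot.observe(): the state, without advancing time (a new reading comes with each control period).
- vision.grab_frame(name): name is "side" or "top"; returns the picture (400x640x3 uint8, blue, green, red); there is no depth.
- vision.camera_model(name): a dict with "mtx" (3x3 intrinsics, pixels), "T" (4x4, takes a point from camera to world coordinates). Camera axes: x right, y down, z forward; pixel columns grow to the right and rows downward; lengths in m; the calibration is good to about 2 mm. A picture is of the moment at which its call begins. camera_model takes no time and is no camera call.
- job_done(): hands the job in, once; it reports no verdict.
The state is a dict: "clock": time; "qpos": joint angles; "qd": joint speeds; "joint_efforts": joint torques, N m; "position": TCP position; "tool_rot": TCP orientation; "force": force on the tool from outside, world axes, zero at the start; "moment": the same for the moment, N m; "grip_width": finger opening in m.
Only numpy, scipy, OpenCV 4.12 (cv2) and the standard library are available. Lean on these libraries where they do the work, as an engineer would, in place of code of your own. Each camera call takes 0.05 s, during which the arm holds its last target. There are 200 camera calls.

## Working session

There is one attempt and no reset: what is moved stays moved. The work goes in short steps, Python scripts to look and compute and a tool call to move; the robot and the scene stay as the last step left them, time stands still between calls to the robot, and variables do not carry over. Pictures are saved under pics/ and viewed, about 8 in all and at most 12, crops included, and the job is handed in when it is done.

Besides the shell and the picture viewer there is one more tool, called after "Request:" in YAML: its name, and indented under it one key for each argument. arm_command: Moves the arm, as the interface text tells. Its arguments: {"type":"object","properties":{"gripper":{"type":"array","items":{"type":"number"}},"slide":{"type":"array","items":{"type":"array","items":{"type":"number"}}},"turn":{"type":"array","items":{"type":"array","items":{"type":"number"}}},"force":{"type":"number"}},"required":["gripper","slide","turn"]}

```bash
mkdir -p pics; ls; python3 - <<'E'
from workcell import bot, vision
import cv2,numpy as np
np.set_printoptions(precision=4,suppress=True)
s=bot.observe();print(s)
for n in("side","top"):
    im=vision.grab_frame(n);cv2.imwrite(f"pics/{n}0.png",im)
    m=vision.camera_model(n);print(n,m["mtx"],m["T"])
E
```

```text
pics
{'clock': 0.0, 'qpos': array([ 1.2778,  0.522 , -0.0364,  1.6   ,  0.0212,  1.0211, -0.1128]), 'qd': array([ 0.0005, -0.0023,  0.0001,  0.0001,  0.    ,  0.0009,  0.0013]), 'joint_efforts': array([  0.0005, -92.7106,   1.9797, -36.9943,   0.0177,   0.0083,
        -0.0001]), 'position': array([ 0.138 , -0.6092,  0.2307]), 'tool_rot': array([-3.1405,  0.0001,  0.2229]), 'force': array([ 0.325 ,  0.6685, -1.1928]), 'moment': array([ 0.0238, -0.0108,  0.016 ]), 'grip_width': 0.0851792362630381}
side [[481.7905   0.     324.6761]
 [  0.     481.7905 199.5577]
 [  0.       0.       1.    ]] [[-0.9037 -0.2323  0.3596  0.1875]
 [-0.4279  0.5185 -0.7403  0.7873]
 [-0.0145 -0.8229 -0.5679  0.7263]
 [ 0.      0.      0.      1.    ]]
top [[400.0419   0.     326.437 ]
 [  0.     400.0419 203.2169]
 [  0.       0.       1.    ]] [[ 0.0149 -0.9982  0.0586  0.5132]
 [-0.9994 -0.0166 -0.029   0.0115]
 [ 0.0299 -0.0581 -0.9979  1.1133]
 [ 0.      0.      0.      1.    ]]
```

View pics/top0.png

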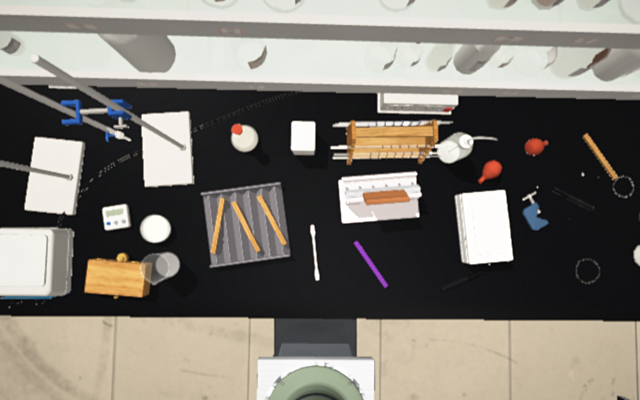

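View pics/side0.png

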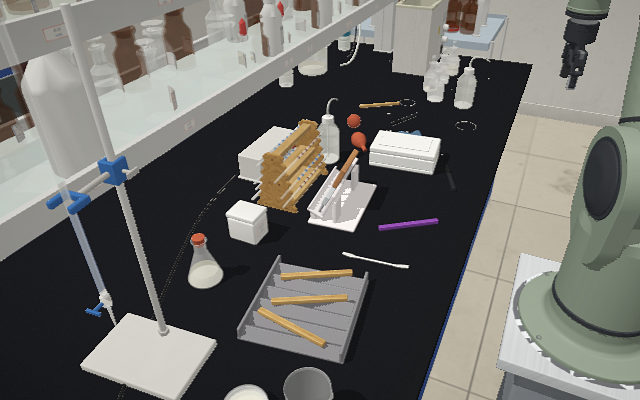

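The top view shows the tray at about (247,225) with three orange sticks, and the rest with the comb at about (380,198). The spatula is at (315,250), the purple decoy at (370,263), the flask at (244,138) and the box at (303,138). I'll enlarge both views.

```bash
python3 - <<'E'
import cv2
t=cv2.imread("pics/top0.png")[165:275,195:435];cv2.imwrite("pics/t1.png",cv2.resize(t,None,fx=3.3,fy=3.3,interpolation=cv2.INTER_CUBIC))
s=cv2.imread("pics/side0.png")
cv2.imwrite("pics/s1.png",cv2.resize(s[140:240,290:390],None,fx=6,fy=6,interpolation=cv2.INTER_CUBIC))
cv2.imwrite("pics/s2.png",cv2.resize(s[245:370,230:380],None,fx=4.5,fy=4.5,interpolation=cv2.INTER_CUBIC))
E
```

```text
(no output)
```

View pics/t1.png

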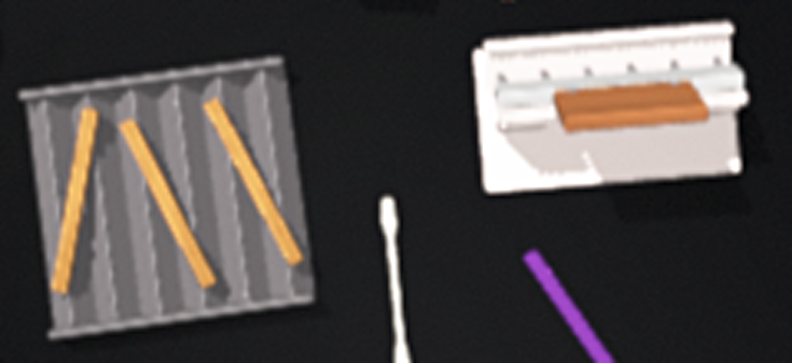

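View pics/s1.png

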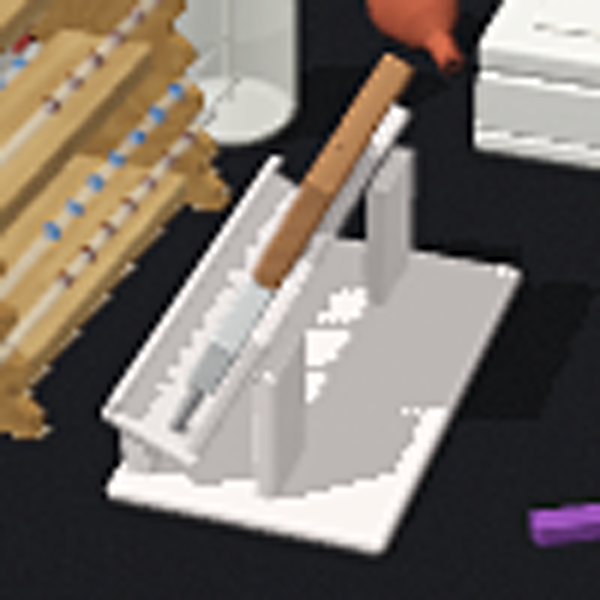

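View pics/s2.png

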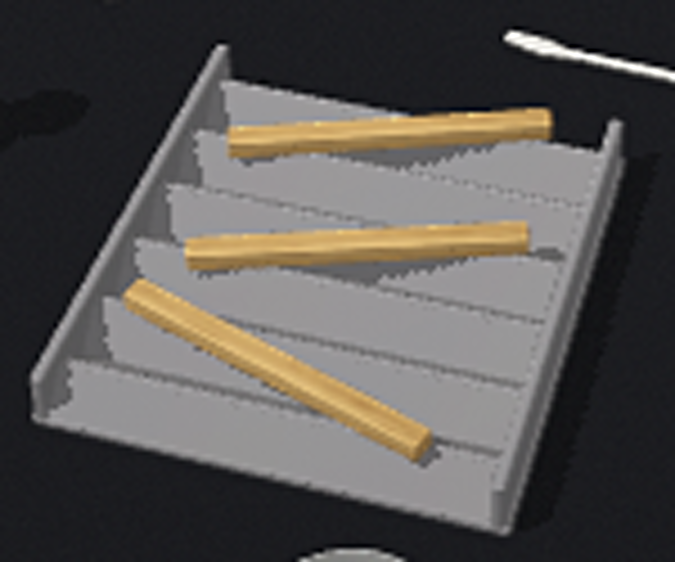

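In the top crop the tray's wall corners are at (20,95), (282,58), (313,300) and (50,337), and the handle spans (556,92) to (708,120). The side crops give the rest base corners at (108,487), (382,545) and (520,270). They also show the handle's end face and top face, and both ends of each stick. Next I'll fit the poses.

```bash
cat > h.py <<'E'
import numpy as np
from scipy.spatial.transform import Rotation as Ro
from scipy.optimize import least_squares
from workcell import bot, vision
np.set_printoptions(precision=4,suppress=True)
CM={n:vision.camera_model(n) for n in("side","top")}
def proj(n,P):
    m=CM[n];T=np.linalg.inv(m["T"]);c=np.atleast_2d(P)@T[:3,:3].T+T[:3,3];q=c@m["mtx"].T;return q[:,:2]/q[:,2:]
def t1(p):return (np.array(p,float)+.5)/3.3-.5+[195,165]
def s1(p):return (np.array(p,float)+.5)/6-.5+[290,140]
def s2(p):return (np.array(p,float)+.5)/4.5-.5+[230,245]
def tri(t,s):
    f=lambda X:np.r_[proj("top",X)[0]-t,proj("side",X)[0]-s]
    r=least_squares(f,[.5,0,.05]);return r.x,np.abs(r.fun).max()
def ray(n,p,z):
    m=CM[n];d=m["T"][:3,:3]@np.linalg.solve(m["mtx"],np.r_[p,1]);o=m["T"][:3,3];return o+d*(z-o[2])/d[2]
def fit(obs,x0):  # obs: list (cam,pixel,localpoint); pose x,y,yaw,z
    f=lambda v:np.concatenate([proj(n,Ro.from_euler('z',v[2]).apply(L)+[v[0],v[1],v[3]])[0]-p for n,p,L in obs])
    r=least_squares(f,x0,loss='soft_l1');return r.x,f(r.x).reshape(-1,2)
def move(pos,R):
    "slide (cm) and turn (deg) from the present pose to a world pose"
    s=bot.observe();R0=Ro.from_euler('xyz',s['tool_rot'])
    print('slide',R0.inv().apply(pos-s['position'])*100,'turn',(R0.inv()*R).as_rotvec(degrees=True),'from',s['position'],s['tool_rot'],'f',s['force'],'w',s['grip_width'],'t',s['clock'])
def tool(yaw,lean):  # comb frame pose -> tool: comb z up, x forward
    C=Ro.from_euler('z',yaw)*Ro.from_euler('y',-lean)
    return C,C*Ro.from_matrix(np.array([[0,1,0],[1,0,0],[0,0,-1.]]))
E
python3 - <<'E'
from h import *
a=.103;b=.108
tc=[((20,95),(33,380),(a,b)),((282,58),(222,45),(a,-b)),((313,300),(620,122),(-a,-b)),((50,337),(500,490),(-a,b))]
obs=[]
for t,s,l in tc:
    print(tri(t1(t),s2(s)))
    obs+=[("top",t1(t),[*l,.03]),("side",s2(s),[*l,.03])]
obs+=[("side",s2((38,420)),[a,b,0]),("side",s2((508,530)),[-a,b,0])]
v,r=fit(obs,[.45,.2,.1,0]);print("tray",v,"\n",r)
tray=v
obs=[("top",t1((487,192)),[.015,.108,.008]),("top",t1((741,173)),[.015,-.108,.008]),("top",t1((476,50)),[.135,.108,.008]),
("side",s1((382,547)),[.015,.108,.008]),("side",s1((521,268)),[.015,-.108,.008]),("side",s1((108,489)),[.135,.108,.008])]
for k in range(3):print(tri(obs[k][1],obs[k+3][1]))
v,r=fit(obs,[.45,-.1,.05,0]);print("rest",v,"\n",r)
C,_=tool(v[2],np.radians(26))
seat=Ro.from_euler('z',v[2]).apply([.068,0,.115])+[v[0],v[1],v[3]]
print("seat",seat)
for y in(.055,-.055):
  for x in(-.007,.007):
    for z in(.023,-.037):
      P=seat+C.apply([x,y,z]);print(x,y,z,"top",(proj("top",P)[0]-[195,165]+.5)*3.3-.5,"side",(proj("side",P)[0]-[290,140]+.5)*6-.5)
# handle top corners triangulated: y+ , -y at -x? edges
# sticks: end centres on top face
st=[[(90,110),(61,291),(135,288),(420,440)],[(128,125),(209,283),(188,243),(527,228)],[(212,103),(296,260),(230,135),(549,115)]]
Rt=Ro.from_euler('z',-tray[2])
for q in st:
    E=[tri(t1(q[0]),s2(q[2])),tri(t1(q[1]),s2(q[3]))]
    L=[Rt.apply(e[0]-[tray[0],tray[1],tray[3]])*1000 for e in E]
    L2=[Rt.apply(ray("top",t1(p),.031)-[tray[0],tray[1],0])*1000 for p in q[:2]]
    for l in (L,L2):
        d=l[0]-l[1];print("stick",l[0],l[1],"mid",(l[0]+l[1])/2,"len",np.linalg.norm(d),"ang",np.degrees(np.arctan2(d[1],d[0])))
    print([e[1] for e in E])
E
```

```text
(array([0.5987, 0.3208, 0.0252]), np.float64(0.3102542933642667))
(array([0.6323, 0.1071, 0.0248]), np.float64(0.010842602543107205))
(array([0.4348, 0.0778, 0.0253]), np.float64(0.2978222533052133))
(array([0.4024, 0.2903, 0.025 ]), np.float64(0.3931401096511422))
tray [ 0.5175  0.1978  0.1507 -0.0052] 
 [[ 0.2494 -1.927 ]
 [-1.4941 -0.9208]
 [ 0.252  -1.195 ]
 [-1.132  -0.5621]
 [ 0.7125  0.7661]
 [ 1.9006 -0.0892]
 [ 0.2699  0.7109]
 [ 2.0869  0.1803]
 [-0.7069  0.8433]
 [ 0.1928  2.062 ]]
(array([ 0.5255, -0.0651,  0.0024]), np.float64(0.3331054391062196))
(array([ 0.5451, -0.2798,  0.0044]), np.float64(0.4565659145382597))
(array([ 0.6447, -0.0546,  0.0018]), np.float64(0.03554659087299683))
rest [ 0.5203 -0.1742  0.0928 -0.0053] 
 [[-0.0416 -0.2434]
 [-0.1319 -0.48  ]
 [-0.1419 -0.0784]
 [ 0.4459 -0.1368]
 [ 0.4325  0.4014]
 [-0.0541 -0.213 ]]
seat [ 0.588  -0.1679  0.1097]
-0.007 0.055 0.023 top [564.7421 135.3756] side [341.975  201.3213]
-0.007 0.055 -0.037 top [553.2603 105.8559] side [279.2243 303.1511]
0.007 0.055 0.023 top [564.3921 118.1589] side [311.8728 182.7604]
0.0
[... 671 characters left out ...]
055753424)]
stick [63.2257 24.753  35.22  ] [-75.3962 -24.9486  34.4719] mid [-6.0853 -0.0978 34.846 ] len 147.2645149727559 ang 19.72480520760496
stick [61.1531 23.9135 31.    ] [-75.1218 -25.1548  31.    ] mid [-6.9843 -0.6207 31.    ] len 144.8397249349839 ang 19.802351682452787
[np.float64(0.6964055847856514), np.float64(0.07303831795971405)]
stick [ 71.1702 -45.3151  33.5294] [-66.9362 -97.3526  34.5595] mid [  2.117  -71.3338  34.0444] len 147.58838893763843 ang 20.646055940534854
stick [ 69.9344 -45.9688  31.    ] [-66.3026 -97.3399  31.    ] mid [  1.8159 -71.6544  31.    ] len 145.6005519667153 ang 20.660018431694642
[np.float64(0.34243176282143395), np.float64(0.20710474692680236)]
```

```bash
python3 - <<'E'
from h import *
a=.099;b=.108  # wall mid-thickness
tc=[((20,95),(33,380),(a,b)),((282,58),(222,45),(a,-b)),((313,300),(620,122),(-a,-b)),((50,337),(500,490),(-a,b))]
def fit2(obs,x0):
    f=lambda v:np.concatenate([proj(n,Ro.from_euler('z',v[2]).apply(L)+[v[0],v[1],0])[0]-p for n,p,L in obs]);r=least_squares(f,x0);return r.x,f(r.x).reshape(-1,2)
for sel in("top","side"):
    obs=[(n,p,[*l,.03]) for t,s,l in tc for n,p in(("top",t1(t)),("side",s2(s))) if n==sel]
    v,r=fit2(obs,[.45,.2,.1]);print("tray",sel,v,r.tolist())
O=[("top",t1((487,192)),[.015,.108,.008]),("top",t1((741,173)),[.015,-.108,.008]),("top",t1((476,50)),[.135,.108,.008]),
("side",s1((382,547)),[.015,.108,.008]),("side",s1((521,268)),[.015,-.108,.008]),("side",s1((108,489)),[.135,.108,.008])]
for sel in("top","side"):
    v,r=fit2([o for o in O if o[0]==sel],[.5,-.17,.09]);print("rest",sel,v,Ro.from_euler('z',v[2]).apply([.068,0,.115])+[v[0],v[1],0])
H=[("top",t1(p),l) for p,l in(((568,131),(-.007,.055,.023)),((708,121),(-.007,-.055,.023)),((556,91),(.007,.055,-.037)),((695,82),(.007,-.055,-.037)))]
H+=[("side",s1(p),l) for p,l in(((330,197),(-.007,.055,.023)),((301,180),(.007,.055,.023)),((413,71),(-.007,-.055,.023)),((390,54),(.007,-.055,.023)),((280,290),(-.007,.055,-.037)),((253,277),(.007,.055,-.037)))]
f=lambda v:np.concatenate([proj(n,tool(v[3],v[4])[0].apply(l)+v[:3])[0]-p for n,p,l in H])
r=least_squares(f,[.588,-.168,.11,.09,.45],loss='soft_l1',f_scale=.5);print("comb",r.x,np.degrees(r.x[3:]),f(r.x).reshape(-1,2).tolist())
E
```

```text
tray top [0.5164 0.1978 0.1537] [[-0.25835811898517136, -0.058710069048032665], [0.12202327270557589, 0.364797449796896], [0.46796727520109016, -0.2719394421652055], [-0.3266570477548214, -0.03411842122898179]]
tray side [0.5152 0.2029 0.1527] [[-0.3002679771700514, 0.16019935583722145], [0.034447334832975685, -0.3096375575013326], [0.20155305261084777, -0.5231357003560788], [0.08586730507266793, 0.3462393444996792]]
rest top [ 0.5191 -0.1737  0.0892] [ 0.5869 -0.1676  0.115 ]
rest side [ 0.5185 -0.1678  0.099 ] [ 0.5861 -0.1611  0.115 ]
comb [ 0.5899 -0.1699  0.1093  0.071   0.3733] [ 4.0704 21.389 ] [[-0.3660071768079547, -0.5105858374928971], [1.2533845092525553, 0.11541927150727815], [-0.0805126335822024, -0.6423078554271058], [-0.36127478370815425, -0.155793160542828], [0.4784011861976296, -0.2507715162825832], [0.16180041236788156, -0.22229773268946929], [0.8731086870155309, -0.3628950926593575], [-0.10469606455376379, -0.12432178975419106], [0.18847545115579578, 2.096889656225642], [-0.28665275286851966, 1.533155361135698]]
```

```bash
python3 - <<'E'
from h import *
C,R=tool(.093,np.radians(26)); seat=np.array([.589,-.168,.112])
p=seat+C.apply([0,0,-.019+.13]);print(p)
move(p,R)
E
```

```text
[ 0.5406 -0.1725  0.2118]
slide [ 48.9106 -33.6975   1.9334] turn [-21.3597  18.6723 -81.0466] from [ 0.138  -0.6093  0.2308] [-3.1406  0.0001  0.2228] f [0.538  0.8692 0.2201] w 0.08532796973797735 t 0.1
```

Request:
arm_command:
  gripper: [8.5,8.5,8.5,8.5,8.5]
  slide:
    - [5,-3,-2]
    - [10,-7,-4]
    - [15,-10,-5]
    - [20,-13.5,-5]
    - [25,-17,-5]
  turn:
    - [-2,2,-8]
    - [-4,4,-16]
    - [-6,6,-24]
    - [-8.5,7.5,-32]
    - [-10.5,9.5,-40]

```text
clock: 0.72
position: [0.3455, -0.3866, 0.2815]
tool_rot: [2.915, -0.09, 0.94]
force: [1.4, -0.6, 0.0]
grip_width: 0.085
```

```bash
cat > pre.py <<'E'
from h import *
import sys
d=float(sys.argv[1])
C,R=tool(.093,np.radians(26)); seat=np.array([.589,-.168,.112])
move(seat+C.apply([0,0,-.019+d]),R)
print(bot.observe()['qpos'])
E
python3 pre.py .13
```

```text
slide [28.0537  0.8949  9.9811] turn [-10.5562   9.2208 -40.7828] from [ 0.3455 -0.3866  0.2815] [ 2.9147 -0.0897  0.9397] f [ 1.3881 -0.5526  0.049 ] w 0.08499505541186557 t 0.725
[ 1.1109  0.2154 -0.3557  1.9638 -0.063   0.763   0.1704]
```

Request:
arm_command:
  gripper: [8.5,8.5,8.5,8.5,8.5]
  slide:
    - [5.6,0.2,2]
    - [11.2,0.4,4]
    - [16.8,0.5,6]
    - [22.4,0.7,8]
    - [28,0.9,10]
  turn:
    - [-2,2,-8]
    - [-4,4,-16]
    - [-6,6,-24.5]
    - [-8.5,7.5,-32.6]
    - [-10.5,9.2,-40.8]

```text
clock: 1.35
position: [0.5409, -0.1743, 0.211]
tool_rot: [2.689, -0.0, 1.663]
force: [1.4, -2.1, 0.8]
grip_width: 0.0849
```

```bash
python3 pre.py .05; python3 - <<'E'
from h import *
import cv2
t=vision.grab_frame("top")[130:260,320:460];s=vision.grab_frame("side")[90:230,280:420]
cv2.imwrite("pics/p2.png",np.hstack([cv2.resize(t,(400,371),interpolation=2),cv2.resize(s,(371,371),interpolation=2)]))
E
```

```text
slide [0.1837 0.0244 7.918 ] turn [-0.055  -0.0113 -0.039 ] from [ 0.5409 -0.1743  0.211 ] [ 2.6888 -0.0005  1.6633] f [ 1.3777 -2.1304  0.8002] w 0.08493690443349798 t 1.35
[ 0.762   0.3511 -0.5581  2.0988  0.0849  0.315   0.289 ]
```

View pics/p2.png

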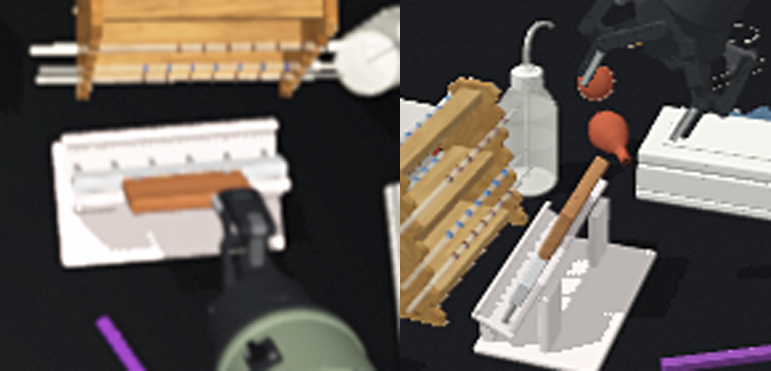

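```bash
python3 - <<'E'
from h import *
s=bot.observe();R=Ro.from_euler('xyz',s['tool_rot'])
for y in(-.0425,.0425):
    P=s['position']+R.apply([0,y,-.013]);t=proj("top",P)[0];q=proj("side",P)[0]
    print(y,(t-[320,130])*2.857,(q-[280,90])*2.65+[400,0])
E
```

```text
-0.0425 [217.6066 297.6961] [675.9009 130.1439]
0.0425 [218.3401 199.3654] [593.3324  79.7401]
```

Request:
arm_command:
  gripper: [8.5,8.5,8.5,8.5,8.5]
  slide:
    - [0.2,0,3]
    - [0.2,0,6]
    - [0.2,0,9]
    - [0.2,0,12]
    - [0.2,0,12.9]
  turn:
    - [0,0,0]
    - [0,0,0]
    - [0,0,0]
    - [0,0,0]
    - [0,0,0]

```text
clock: 2.08
position: [0.5946, -0.1695, 0.0969]
tool_rot: [2.692, -0.001, 1.658]
force: [0.4, -0.6, 0.4]
grip_width: 0.0849
```

```bash
python3 pre.py 0; python3 - <<'E'
from h import *
import cv2
t=vision.grab_frame("top")[140:240,320:440];s=vision.grab_frame("side")[120:240,280:400]
cv2.imwrite("pics/p3.png",np.hstack([cv2.resize(t,(480,400),interpolation=2),cv2.resize(s,(400,400),interpolation=2)])[:, :800])
E
```

```text
slide [0.2051 0.1737 0.3063] turn [-0.2161  0.1034 -0.3229] from [ 0.5946 -0.1695  0.0969] [ 2.6916 -0.0008  1.6579] f [ 0.4108 -0.6011  0.4455] w 0.08488482064236201 t 2.075
[ 0.6517  0.6196 -0.5178  2.0619  0.9654  0.1627 -0.562 ]
```

View pics/p3.png

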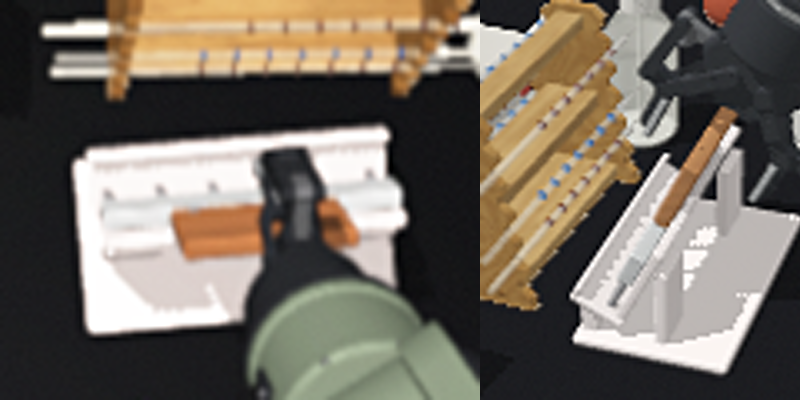

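The fingers straddle the handle: one is in front at (655,115) and one behind at (765,180) in the picture. I'll close them gently.

Request:
arm_command:
  gripper: [6,4,2,0.8,0.8]
  slide:
    - [0,0,0]
    - [0,0,0]
    - [0,0,0]
    - [0,0,0]
    - [0,0,0]
  turn:
    - [0,0,0]
    - [0,0,0]
    - [0,0,0]
    - [0,0,0]
    - [0,0,0]
  force: 25

```text
clock: 2.8
position: [0.5956, -0.169, 0.0987]
tool_rot: [2.689, -0.0, 1.66]
force: [0.9, -0.2, 6.3]
grip_width: 0.0133
```

```bash
python3 pre.py 0
```

```text
slide [ 0.1582 -0.0015  0.416 ] turn [-0.0628  0.0902 -0.2299] from [ 0.5956 -0.169   0.0987] [ 2.6889 -0.0003  1.6595] f [ 0.863  -0.1634  6.2773] w 0.013317737907477235 t 2.8
[ 0.6506  0.6169 -0.5174  2.0612  0.9561  0.1615 -0.5527]
```

Request:
arm_command:
  gripper: [0.8,0.8,0.8,0.8,0.8]
  slide:
    - [0,0,0]
    - [0,0.1,-1]
    - [0,0.3,-4]
    - [0,0.3,-8]
    - [0,0.3,-12]
  turn:
    - [0,0,0]
    - [0,0,0]
    - [0,0,0]
    - [0,0,0]
    - [0,0,0]
  force: 70

```text
clock: 3.42
position: [0.5442, -0.1732, 0.2077]
tool_rot: [2.693, -0.001, 1.66]
force: [1.4, -0.7, -2.1]
grip_width: 0.0137
```

```bash
cat > tr.py <<'E'
# target over tray: args tray-frame x,y of grip axis (m), height of tine tips above table z
from h import *
import sys
x,y,z=map(float,sys.argv[1:4])
TX,TY,TYAW=.516,.200,.153
C,R=tool(TYAW,0)
P=Ro.from_euler('z',TYAW).apply([x,y,0])+[TX,TY,z+.076]
move(P,R);print(bot.observe()['qpos'])
E
python3 tr.py 0 0 .12
```

```text
slide [37.4244 -0.0719  1.3088] turn [25.7204  0.7572 -3.6288] from [ 0.5442 -0.1732  0.2077] [ 2.6926 -0.0012  1.6597] f [ 1.3801 -0.7129 -2.0784] w 0.01367367021825366 t 3.425
[ 1.0675  0.4695 -0.9803  2.0807  0.6575  0.414  -0.2424]
```

Request:
arm_command:
  gripper: [0.8,0.8,0.8,0.8,0.8]
  slide:
    - [5,0,0]
    - [11,0,0.3]
    - [17,0,0.6]
    - [23,0,0.9]
    - [29,0,1.1]
  turn:
    - [5,0.1,-0.7]
    - [10,0.3,-1.4]
    - [15,0.4,-2.2]
    - [20,0.6,-2.8]
    - [25.7,0.8,-3.6]

```text
clock: 4.05
position: [0.5238, 0.1174, 0.1975]
tool_rot: [-3.14, 0.0, 1.723]
force: [1.7, -1.5, -2.3]
grip_width: 0.0131
```

```bash
python3 tr.py 0 0 .075
```

```text
slide [8.2792 0.4955 4.6418] turn [-0.0973  0.0192 -0.0281] from [0.5238 0.1174 0.1975] [-3.1399  0.0003  1.7233] f [ 1.7202 -1.4579 -2.2889] w 0.013075611756820807 t 4.05
[ 0.3395  0.5785 -0.9438  1.8338  0.5473  1.0168 -0.6765]
```

Request:
arm_command:
  gripper: [0.8,0.8,0.8,0.8,0.8]
  slide:
    - [4,0.2,0]
    - [8.3,0.5,0.5]
    - [8.3,0.5,2.5]
    - [8.3,0.5,4.6]
    - [8.3,0.5,4.6]
  turn:
    - [0,0,0]
    - [0,0,0]
    - [0,0,0]
    - [0,0,0]
    - [0,0,0]

```text
clock: 4.68
position: [0.5162, 0.1971, 0.1496]
tool_rot: [-3.14, 0.001, 1.722]
force: [-0.4, 0.5, -2.1]
grip_width: 0.013
```

```bash
python3 tr.py 0 0 .035; python3 - <<'E'
from h import *
import cv2
t=vision.grab_frame("top")[160:280,190:310];s=vision.grab_frame("side")[220:370,220:385]
cv2.imwrite("pics/p4t.png",cv2.resize(t,None,fx=3,fy=3,interpolation=2))
cv2.imwrite("pics/p4.png",cv2.resize(s,None,fx=4,fy=4,interpolation=2))
# expected tip pixels
s=bot.observe();R=Ro.from_euler('xyz',s['tool_rot'])
for y in(-.09,-.054,-.018,.018,.054,.09):
    P=s['position']+R.apply([y,0,.076]);print(y,P,(proj("side",P)[0]-[220,220])*4)
E
```

```text
slide [0.2879 0.025  3.8558] turn [-0.0839  0.0291 -0.1116] from [0.5162 0.1971 0.1496] [-3.1401  0.0005  1.7218] f [-0.3796  0.4811 -2.0915] w 0.012973445410062035 t 4.675
[ 0.146   0.6595 -0.8898  1.8356  0.6227  0.9545 -0.8701]
-0.09 [0.5307 0.109  0.0753] [398.4012 120.3346]
-0.054 [0.5253 0.1446 0.0753] [377.2036 165.5065]
-0.018 [0.5199 0.1802 0.0753] [354.7278 213.4025]
0.018 [0.5145 0.2158 0.0754] [330.8544 264.2766]
0.054 [0.509  0.2514 0.0754] [305.4489 318.4156]
0.09 [0.5036 0.287  0.0754] [278.359  376.1441]
```

View pics/p4.png

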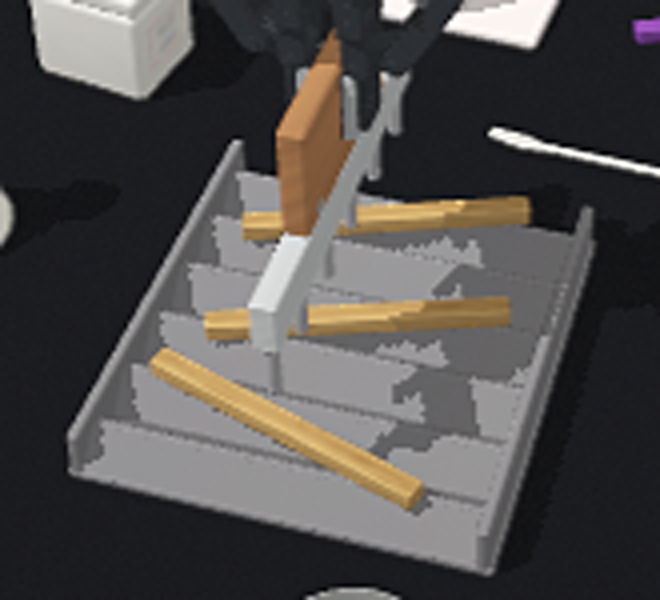

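The tine tips show at (277,393), (303,328), (325,275), (350,224), (374,178) and (395,132), about 3 px lower than predicted. I'll measure them against the tray in the same camera, which cancels the calibration bias.

```bash
python3 - <<'E'
from h import *
px=[(395,132),(374,178),(350,224),(325,275),(303,328),(277,393)]
for z in(.0725,.0685):
  X=np.array([ray("side",(np.array(p)+.5)/4-.5+[220,220],z) for p in px])
  L=Ro.from_euler('z',-.153).apply(X-[.5152,.2029,0])*1000
  print(z,(L[:,0]).round(1),(L[:,1]-[-90,-54,-18,18,54,90]).round(1))
E
```

```text
0.0725 [2.1 1.9 3.1 3.6 2.4 0.6] [ 0.1  0.3 -1.1 -1.1 -2.5  1.1]
0.0685 [3.5 3.3 4.6 5.1 3.9 2. ] [-4.3 -3.9 -5.1 -4.9 -6.  -2.1]
```

View pics/p4t.png

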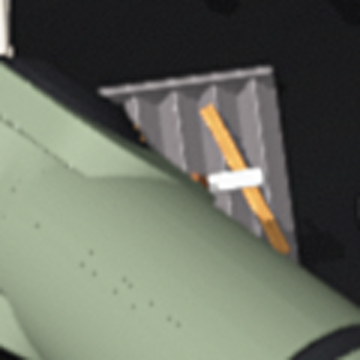

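The top view shows the head's right end (y = -98) at (263,176) in the crop. That gives a second, independent lateral check.

```bash
python3 - <<'E'
from h import *
for z in(.126,.132):
  X=ray("top",(np.array((263,176))+.5)/3-.5+[190,160],z);print(Ro.from_euler('z',-.153).apply(X-[.5164,.1978,0])*1000)
E
python3 tr.py 0 0 .035
```

```text
[  0.894  -96.0016 126.    ]
[  0.6968 -96.5339 132.    ]
slide [ 0.2189 -0.08    4.0345] turn [ 0.0667 -0.0228 -0.1185] from [0.5171 0.1979 0.1513] [ 3.1404 -0.0004  1.7217] f [ 0.7389  0.2825 -3.5397] w 0.013472144986282228 t 4.775
[ 0.1466  0.6575 -0.8916  1.8338  0.6219  0.9553 -0.8697]
```

Request:
arm_command:
  gripper: [0.8,0.8,0.8,0.8,0.8]
  slide:
    - [0,0,1.5]
    - [0,0,3]
    - [0,0,4]
    - [0,0,4]
    - [0,0,4]
  turn:
    - [0,0,0]
    - [0,0,0]
    - [0,0,0]
    - [0,0,0]
    - [0,0,0]

```text
clock: 5.4
position: [0.5171, 0.1989, 0.1116]
tool_rot: [3.14, -0.001, 1.723]
force: [-0.0, -0.2, -3.0]
grip_width: 0.0132
```

Request:
arm_command:
  gripper: [0.8,0.8,0.8,0.8]
  slide:
    - [0,0,0.3]
    - [0,0,0.5]
    - [0,0,0.6]
    - [0,0,0.6]
  turn:
    - [0,0,0]
    - [0,0,0]
    - [0,0,0]
    - [0,0,0]

```text
clock: 5.9
position: [0.517, 0.1986, 0.1053]
tool_rot: [3.14, -0.0, 1.723]
force: [0.5, 0.1, -2.5]
grip_width: 0.0134
```

Request:
arm_command:
  gripper: [0.8,0.8]
  slide:
    - [0,0,0.15]
    - [0,0,0.15]
  turn:
    - [0,0,0]
    - [0,0,0]

```text
clock: 6.15
position: [0.517, 0.1987, 0.1037]
tool_rot: [3.14, -0.0, 1.723]
force: [-1.0, -0.4, -2.5]
grip_width: 0.0127
```

Request:
arm_command:
  gripper: [0.8,0.8]
  slide:
    - [0,0,0.15]
    - [0,0,0.15]
  turn:
    - [0,0,0]
    - [0,0,0]

```text
clock: 6.4
position: [0.5169, 0.1987, 0.1022]
tool_rot: [3.14, -0.0, 1.723]
force: [0.2, -0.0, -2.4]
grip_width: 0.0131
```

Request:
arm_command:
  gripper: [0.8,0.8]
  slide:
    - [0,0,0.15]
    - [0,0,0.15]
  turn:
    - [0,0,0]
    - [0,0,0]

```text
clock: 6.65
position: [0.5169, 0.1987, 0.1007]
tool_rot: [3.14, -0.0, 1.723]
force: [-0.9, -0.2, -2.0]
grip_width: 0.0132
```

Request:
arm_command:
  gripper: [0.8,0.8]
  slide:
    - [0,0,0.1]
    - [0,0,0.1]
  turn:
    - [0,0,0]
    - [0,0,0]

```text
clock: 6.9
position: [0.517, 0.1987, 0.0998]
tool_rot: [3.14, -0.0, 1.723]
force: [-0.5, 0.3, -2.1]
grip_width: 0.013
```

```bash
python3 - <<'E'
from h import *
import cv2
s=vision.grab_frame("side")[235:370,225:375]
cv2.imwrite("pics/p5.png",cv2.resize(s,None,fx=4.4,fy=4.4,interpolation=2))
E
```

```text
(no output)
```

View pics/p5.png

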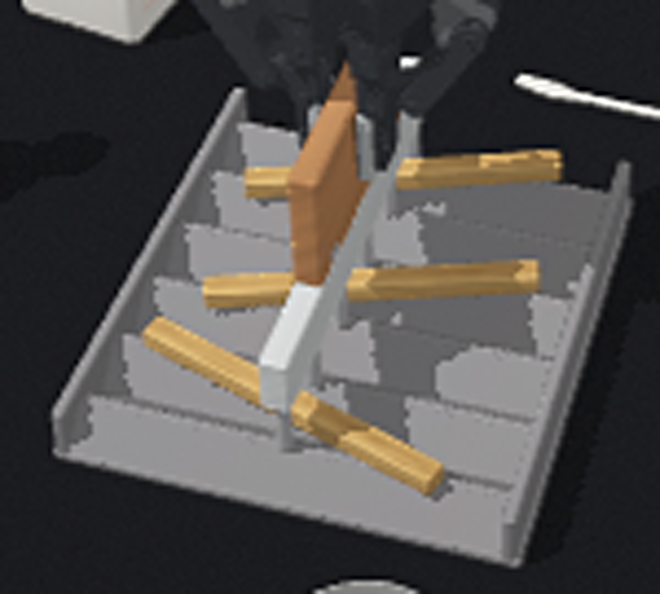

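The comb sits between the sticks. Its front tip at (288,452) is slightly on the +y side of the front crest, so I'll shift it 2 mm and keep feeling for the crest.

Request:
arm_command:
  gripper: [0.8,0.8,0.8]
  slide:
    - [-0.2,0,0]
    - [-0.2,0,0.1]
    - [-0.2,0,0.1]
  turn:
    - [0,0,0]
    - [0,0,0]
    - [0,0,0]

```text
clock: 7.32
position: [0.5173, 0.1967, 0.0988]
tool_rot: [3.14, -0.0, 1.723]
force: [-0.4, 0.5, -2.3]
grip_width: 0.0132
```

Request:
arm_command:
  gripper: [0.8,0.8]
  slide:
    - [0,0,0.1]
    - [0,0,0.1]
  turn:
    - [0,0,0]
    - [0,0,0]

```text
clock: 7.58
position: [0.5175, 0.1969, 0.0984]
tool_rot: [3.139, -0.0, 1.723]
force: [-2.0, -1.7, 9.4]
grip_width: 0.0132
```

Request:
arm_command:
  gripper: [0.8,0.8]
  slide:
    - [0,0,0.1]
    - [0,0,0.1]
  turn:
    - [0,0,0]
    - [0,0,0]

```text
clock: 7.82
position: [0.5177, 0.197, 0.0983]
tool_rot: [3.138, 0.0, 1.723]
force: [-5.8, -4.2, 27.3]
grip_width: 0.0133
```

Contact at TCP z = 0.0985, so the tips are 76.5 mm below the TCP, as expected. I'll raise the comb about 2 mm and comb towards +x.

Request:
arm_command:
  gripper: [0.8,0.8,0.8,0.8,0.8]
  slide:
    - [0,0,-0.35]
    - [0,0.7,-0.35]
    - [0,1.4,-0.35]
    - [0,2.1,-0.35]
    - [0,2.8,-0.35]
  turn:
    - [0,0,0]
    - [0,0,0]
    - [0,0,0]
    - [0,0,0]
    - [0,0,0]

```text
clock: 8.45
position: [0.5454, 0.2011, 0.1002]
tool_rot: [3.14, -0.001, 1.723]
force: [-0.1, 0.4, -3.2]
grip_width: 0.0137
```

Request:
arm_command:
  gripper: [0.8,0.8,0.8,0.8,0.8]
  slide:
    - [0,0.7,0]
    - [0,1.4,0]
    - [0,2.1,0]
    - [0,2.8,0]
    - [0,3.5,0]
  turn:
    - [0,0,0]
    - [0,0,0]
    - [0,0,0]
    - [0,0,0]
    - [0,0,0]

```text
clock: 9.07
position: [0.58, 0.2063, 0.1004]
tool_rot: [3.14, -0.0, 1.723]
force: [-0.9, -0.1, -2.8]
grip_width: 0.013
```

```bash
python3 tr.py .08 -.003 .024; python3 - <<'E'
from h import *
import cv2
s=vision.grab_frame("side")[235:370,225:375]
cv2.imwrite("pics/p6.png",cv2.resize(s,None,fx=4.4,fy=4.4,interpolation=2))
E
```

```text
slide [0.0537 1.5751 0.0445] turn [ 0.0939 -0.0224 -0.0541] from [0.58   0.2063 0.1004] [ 3.14   -0.0004  1.7229] f [-0.9183 -0.1368 -2.7853] w 0.012964264463868867 t 9.075
[ 0.0915  0.7989 -0.8207  1.7009  0.6966  0.957  -0.8471]
```

View pics/p6.png

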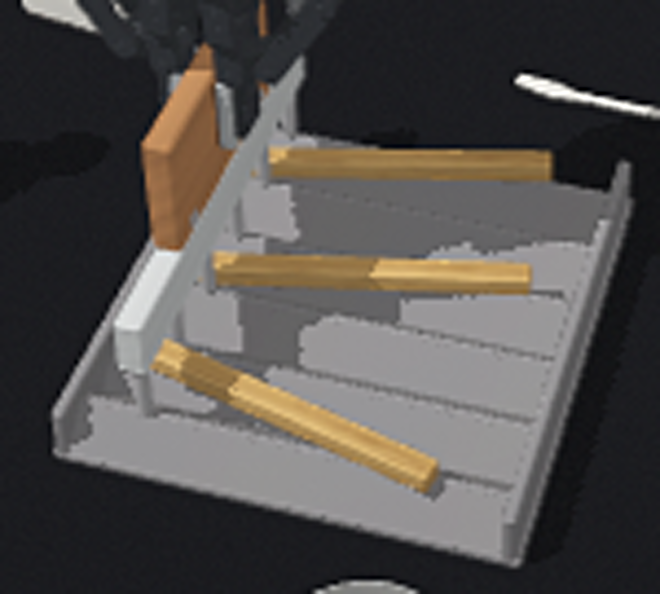

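The picture shows the sticks about half straightened, with their +x ends at the tines: (278,160), (220,265) and (165,355). I'll comb back through the middle to the -x ends.

Request:
arm_command:
  gripper: [0.8,0.8,0.8,0.8,0.8]
  slide:
    - [0,-1,0]
    - [0,-2.2,0]
    - [0,-3.4,0]
    - [0,-4.6,0]
    - [0,-5.8,0]
  turn:
    - [0,0,0]
    - [0,0,0]
    - [0,0,0]
    - [0,0,0]
    - [0,0,0]

```text
clock: 9.75
position: [0.5214, 0.1973, 0.1004]
tool_rot: [3.14, -0.0, 1.723]
force: [-0.4, -0.4, -2.9]
grip_width: 0.013
```

Request:
arm_command:
  gripper: [0.8,0.8,0.8,0.8,0.8]
  slide:
    - [0,-0.8,0]
    - [0,-1.6,0]
    - [0,-2.4,0]
    - [0,-3.2,0]
    - [0,-4,0]
  turn:
    - [0,0,0]
    - [0,0,0]
    - [0,0,0]
    - [0,0,0]
    - [0,0,0]

```text
clock: 10.38
position: [0.4822, 0.1914, 0.1002]
tool_rot: [3.14, -0.0, 1.723]
force: [0.6, -0.2, -3.3]
grip_width: 0.0133
```

Request:
arm_command:
  gripper: [0.8,0.8,0.8,0.8,0.8]
  slide:
    - [0,-0.6,0]
    - [0,-1.2,0]
    - [0,-1.8,0]
    - [0,-2.4,0]
    - [0,-3,0]
  turn:
    - [0,0,0]
    - [0,0,0]
    - [0,0,0]
    - [0,0,0]
    - [0,0,0]

```text
clock: 11.0
position: [0.4526, 0.1868, 0.1002]
tool_rot: [3.14, -0.0, 1.723]
force: [0.1, 0.2, -1.7]
grip_width: 0.0136
```

```bash
python3 tr.py -.07 -.003 .024; python3 - <<'E'
from h import *
import cv2
s=vision.grab_frame("side")[235:370,225:375]
cv2.imwrite("pics/p7.png",cv2.resize(s,None,fx=4.4,fy=4.4,interpolation=2))
E
```

```text
slide [ 0.0378 -0.5364  0.0177] turn [ 0.089  -0.0223 -0.0556] from [0.4526 0.1868 0.1002] [ 3.14   -0.0004  1.7228] f [ 0.0576  0.2323 -1.6852] w 0.013632138812719519 t 11.0
[ 0.1175  0.6463 -0.8545  2.0305  0.7009  0.7821 -1.0112]
```

View pics/p7.png

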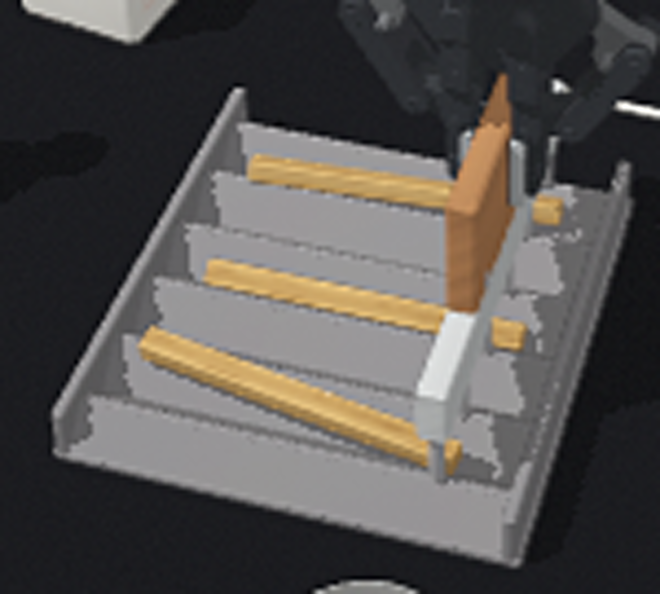

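The far and middle sticks now lie along their grooves. The front stick's +x end at (150,340) is still up on a crest, so I'll make another pass to +x with a small +y bias.

Request:
arm_command:
  gripper: [0.8,0.8,0.8,0.8,0.8]
  slide:
    - [0,1.2,0]
    - [0,2.4,0]
    - [0,3.6,0]
    - [0,4.8,0]
    - [0,6,0]
  turn:
    - [0,0,0]
    - [0,0,0]
    - [0,0,0]
    - [0,0,0]
    - [0,0,0]

```text
clock: 11.68
position: [0.5132, 0.1961, 0.1002]
tool_rot: [3.14, -0.0, 1.723]
force: [-0.4, 0.9, -2.4]
grip_width: 0.0133
```

Request:
arm_command:
  gripper: [0.8,0.8,0.8,0.8,0.8]
  slide:
    - [0.1,0.8,0]
    - [0.2,1.6,0]
    - [0.3,2.4,0]
    - [0.4,3.2,0]
    - [0.4,4,0]
  turn:
    - [0,0,0]
    - [0,0,0]
    - [0,0,0]
    - [0,0,0]
    - [0,0,0]

```text
clock: 12.3
position: [0.5517, 0.2061, 0.1004]
tool_rot: [3.14, -0.0, 1.723]
force: [-0.0, 1.0, -3.1]
grip_width: 0.0135
```

Request:
arm_command:
  gripper: [0.8,0.8,0.8,0.8]
  slide:
    - [0,0.7,0]
    - [0,1.4,0]
    - [0,2.1,0]
    - [0,2.8,0]
  turn:
    - [0,0,0]
    - [0,0,0]
    - [0,0,0]
    - [0,0,0]

```text
clock: 12.8
position: [0.5794, 0.2102, 0.1004]
tool_rot: [3.14, -0.0, 1.723]
force: [-0.1, 0.3, -3.9]
grip_width: 0.013
```

```bash
python3 tr.py .07 -.003 .024; python3 - <<'E'
from h import *
import cv2
s=vision.grab_frame("side")[235:370,225:375]
cv2.imwrite("pics/p8.png",cv2.resize(s,None,fx=4.4,fy=4.4,interpolation=2))
E
```

```text
slide [-0.3459  0.5791  0.0425] turn [ 0.0898 -0.0221 -0.0572] from [0.5794 0.2102 0.1004] [ 3.14   -0.0004  1.7228] f [-0.0577  0.3155 -3.8777] w 0.013034027381954706 t 12.8
[ 0.0848  0.7999 -0.8208  1.6988  0.6968  0.9582 -0.8529]
```

I've used up the picture views, so from here I'll measure the sticks by colour in the side image.

```bash
cat > st.py <<'E'
from h import *
import cv2,sys
def sticks(im,n,c,off):
    hsv=cv2.cvtColor(im,cv2.COLOR_BGR2HSV)
    m=cv2.inRange(hsv,(12,70,60),(26,255,255))
    N,lab,stt,_=cv2.connectedComponentsWithStats(m)
    for i in range(1,N):
        if stt[i,4]<25: continue
        v,u=np.where(lab==i)
        X=np.array([ray(n,(a,b),.021) for a,b in zip(u,v)])
        L=Ro.from_euler('z',-.153).apply(X-[*off,0])*1000
        if np.abs(L[:,0].mean())>110 or np.abs(L[:,1].mean())>115: continue
        r=cv2.minAreaRect(L[:,:2].astype(np.float32));B=cv2.boxPoints(r)
        e=max([B[1]-B[0],B[2]-B[1]],key=np.linalg.norm);e=e*np.sign(e[0])
        print(n,"n",stt[i,4],"x",L[:,0].min().round(),L[:,0].max().round(),"centre",np.round(r[0],1),"size",np.round(r[1],1),"ang",np.degrees(np.arctan2(e[1],e[0])).round(1),"hue",np.median(hsv[v,u],axis=0))
if len(sys.argv)>1: sticks(cv2.imread(sys.argv[1]),"side",0,(.5152,.2029))
else:
    sticks(vision.grab_frame("side"),"side",0,(.5152,.2029));sticks(vision.grab_frame("top"),"top",0,(.5164,.1978))
E
echo start; python3 st.py pics/side0.png; echo now; python3 st.py
```

```text
start
side n 507 x -68.0 79.0 centre [  4.6 -80. ] size [153.   22.1] ang 20.5 hue [ 19. 127. 195.]
side n 563 x -75.0 71.0 centre [-2.9 -7.6] size [151.5  20.5] ang 19.6 hue [ 19. 128. 198.]
side n 601 x -64.0 86.0 centre [10.6 66.7] size [ 17.5 155. ] ang -16.7 hue [ 19. 126. 200.]
now
side n 342 x -75.0 72.0 centre [ -1.9 -65.2] size [147.  14.] ang 0.1 hue [ 18. 129. 151.]
side n 473 x -77.0 73.0 centre [-2.1  4.5] size [150.8  16.5] ang 0.1 hue [ 18. 130. 185.]
side n 533 x -71.0 76.0 centre [ 2.2 75.7] size [ 16.  146.8] ang -0.0 hue [ 19. 126. 200.]
top n 31 x -71.0 -51.0 centre [-61.3  70.6] size [13.4 18.9] ang -7.0 hue [ 16. 132. 171.]
```

All three sticks measure 0.0–0.1° in the tray frame and are seated. Now I'll lift the comb and take it back.

Request:
arm_command:
  gripper: [0.8,0.8,0.8,0.8,0.8]
  slide:
    - [0,0,-1]
    - [0,0,-4]
    - [0,0,-8]
    - [-4,-1,-10.5]
    - [-9,-2,-10.5]
  turn:
    - [0,0,0]
    - [0,0,0]
    - [0,0,0]
    - [0,0,0]
    - [0,0,0]

```text
clock: 13.58
position: [0.5729, 0.1185, 0.208]
tool_rot: [3.137, -0.001, 1.725]
force: [0.5, -0.0, -3.3]
grip_width: 0.0134
```

```bash
cat > back.py <<'E'
from h import *
import sys
d,y=map(float,sys.argv[1:3])
R=Ro.from_euler('xyz',[2.689,0,1.66])
move(np.array([.5956,-.169,.0987])+R.apply([0,y,-d]),R);print(bot.observe()['qpos'])
E
python3 back.py .12 .004
```

```text
slide [-28.4388  -7.0485  -0.0912] turn [-25.6338  -0.8855   3.6531] from [0.5729 0.1185 0.208 ] [ 3.1365 -0.0006  1.7251] f [ 0.4968 -0.0384 -3.256 ] w 0.013359986931572207 t 13.575
[ 0.3129  0.6318 -0.9223  1.7053  0.5622  1.0864 -0.6323]
```

Request:
arm_command:
  gripper: [0.8,0.8,0.8,0.8,0.8]
  slide:
    - [-5,-2,-1]
    - [-11,-4,-1]
    - [-17,-6,-1]
    - [-23,-7,-1]
    - [-28.4,-7.05,-0.1]
  turn:
    - [-5,-0.2,0.7]
    - [-10,-0.4,1.4]
    - [-15,-0.5,2.2]
    - [-20,-0.7,2.9]
    - [-25.6,-0.9,3.65]

```text
clock: 14.2
position: [0.5456, -0.1759, 0.2076]
tool_rot: [2.689, 0.004, 1.656]
force: [1.6, -0.4, -3.3]
grip_width: 0.0131
```

```bash
python3 back.py .03 .003
```

```text
slide [0.2924 0.0747 8.9991] turn [ 0.0048  0.3022 -0.088 ] from [ 0.5456 -0.1759  0.2076] [2.6889 0.0041 1.6563] f [ 1.5829 -0.3924 -3.2699] w 0.013139823867337507 t 14.2
[ 1.0554  0.4642 -0.9608  2.0808  0.6543  0.4038 -0.2392]
```

Request:
arm_command:
  gripper: [0.8,0.8,0.8,0.8,0.8]
  slide:
    - [0.2,0,2]
    - [0.3,0.1,4.5]
    - [0.3,0.1,7]
    - [0.3,0.1,9]
    - [0.3,0.1,9]
  turn:
    - [0,0.3,0]
    - [0,0.3,0]
    - [0,0.3,0]
    - [0,0.3,0]
    - [0,0.3,0]

```text
clock: 14.82
position: [0.5854, -0.166, 0.1251]
tool_rot: [2.694, -0.004, 1.661]
force: [0.0, 0.5, -3.0]
grip_width: 0.0127
```

```bash
python3 back.py .0 .0
```

```text
slide [-0.4007 -0.2531  2.8088] turn [-0.2951 -0.2421 -0.0256] from [ 0.5854 -0.166   0.1251] [ 2.6941 -0.004   1.6614] f [ 0.0205  0.5265 -3.0249] w 0.012732949627125126 t 14.825
[ 0.7555  0.5843 -0.6522  2.0655  0.884   0.2434 -0.4752]
```

Request:
arm_command:
  gripper: [0.8,0.8]
  slide:
    - [0,0,0.8]
    - [0,0,0.8]
  turn:
    - [0,0,0]
    - [0,0,0]

```text
clock: 15.08
position: [0.5889, -0.1667, 0.1185]
tool_rot: [2.693, -0.004, 1.66]
force: [0.5, 1.3, -2.4]
grip_width: 0.0133
```

```bash
python3 back.py .0 .0
```

```text
slide [-0.2914 -0.2784  2.0638] turn [-0.2194 -0.1837 -0.1073] from [ 0.5889 -0.1667  0.1185] [ 2.6928 -0.0037  1.6597] f [ 0.5131  1.2534 -2.3574] w 0.013274513802443485 t 15.075
[ 0.7333  0.5947 -0.6254  2.0623  0.908   0.2277 -0.5003]
```

Request:
arm_command:
  gripper: [0.8,0.8,0.8,0.8]
  slide:
    - [-0.2,0,0.6]
    - [-0.3,-0.1,1.2]
    - [-0.3,-0.1,1.7]
    - [-0.3,-0.1,1.7]
  turn:
    - [0,-0.2,0]
    - [-0.2,-0.2,0]
    - [-0.2,-0.2,-0.1]
    - [-0.2,-0.2,-0.1]

```text
clock: 15.58
position: [0.5957, -0.1686, 0.102]
tool_rot: [2.69, -0.0, 1.661]
force: [0.1, 0.9, -3.3]
grip_width: 0.013
```

```bash
python3 back.py .0 .0
```

```text
slide [-0.0416 -0.1534  0.2954] turn [-0.0587 -0.0349  0.0202] from [ 0.5957 -0.1686  0.102 ] [ 2.69   -0.0004  1.6606] f [ 0.0672  0.8679 -3.2946] w 0.01296870455047029 t 15.575
[ 0.6863  0.6209 -0.567   2.0574  0.9928  0.1911 -0.5812]
```

Request:
arm_command:
  gripper: [0.8,0.8,0.8]
  slide:
    - [0,0,0.2]
    - [0,-0.15,0.25]
    - [0,-0.15,0.3]
  turn:
    - [0,0,0]
    - [0,0,0]
    - [0,0,0]

```text
clock: 15.95
position: [0.5957, -0.1689, 0.0992]
tool_rot: [2.689, -0.0, 1.66]
force: [0.4, 0.4, -2.7]
grip_width: 0.0132
```

```bash
python3 back.py .0 .0
```

```text
slide [-0.0127 -0.0321  0.0447] turn [-0.0117 -0.0082  0.0067] from [ 0.5957 -0.1689  0.0992] [ 2.6892 -0.0001  1.6602] f [ 0.3552  0.363  -2.6899] w 0.013194973298446513 t 15.95
[ 0.6826  0.6252 -0.5616  2.0591  1.0226  0.1856 -0.61  ]
```

Request:
arm_command:
  gripper: [0.8,0.8]
  slide:
    - [0,-0.05,0.1]
    - [0,-0.05,0.1]
  turn:
    - [0,0,0]
    - [0,0,0]

```text
clock: 16.2
position: [0.5959, -0.169, 0.0988]
tool_rot: [2.688, 0.001, 1.66]
force: [-9.0, -0.6, 15.1]
grip_width: 0.0134
```

Request:
arm_command:
  gripper: [0.8,0.8]
  slide:
    - [0,-0.05,0.1]
    - [0,-0.05,0.1]
  turn:
    - [0,0,0]
    - [0,0,0]

```text
clock: 16.45
position: [0.596, -0.169, 0.0987]
tool_rot: [2.687, 0.002, 1.66]
force: [-23.7, 1.1, 39.8]
grip_width: 0.0134
```

Request:
arm_command:
  gripper: [0.8,0.8]
  slide:
    - [0,0,-0.15]
    - [0,0,-0.15]
  turn:
    - [0,0,0]
    - [0,0,0]

```text
clock: 16.7
position: [0.5956, -0.169, 0.0988]
tool_rot: [2.688, 0.0, 1.66]
force: [3.5, -0.0, 2.2]
grip_width: 0.0134
```

Request:
arm_command:
  gripper: [1.6,2.4,5,8.5,8.5]
  slide:
    - [0,0,0]
    - [0,0,0]
    - [0,0,0]
    - [0,0,0]
    - [0,0,0]
  turn:
    - [0,0,0]
    - [0,0,0]
    - [0,0,0]
    - [0,0,0]
    - [0,0,0]
  force: 25

```text
clock: 17.32
position: [0.5949, -0.1689, 0.0982]
tool_rot: [2.69, -0.0, 1.66]
force: [0.5, -0.3, 0.1]
grip_width: 0.0769
```

Request:
arm_command:
  gripper: [8.5,8.5,8.5,8.5,8.5]
  slide:
    - [0,0,-0.5]
    - [0,0,-3]
    - [0,0,-6]
    - [0,0,-9]
    - [0,0,-12]
  turn:
    - [0,0,0]
    - [0,0,0]
    - [0,0,0]
    - [0,0,0]
    - [0,0,0]

```text
clock: 17.95
position: [0.542, -0.1736, 0.2072]
tool_rot: [2.69, 0.0, 1.66]
force: [0.6, -1.4, 0.2]
grip_width: 0.0854
```

Request:
arm_command:
  gripper: [8.5,8.5,8.5,8.5,8.5]
  slide:
    - [-2,-2,-3]
    - [-5,-6,-5]
    - [-9,-10,-6]
    - [-13,-14,-6]
    - [-17,-18,-6]
  turn:
    - [0,0,0]
    - [5,0,0]
    - [10,0,0]
    - [15,0,0]
    - [20,0,0]

```text
clock: 18.58
position: [0.3689, -0.3613, 0.1815]
tool_rot: [3.041, -0.0, 1.66]
force: [0.1, 0.2, -0.0]
grip_width: 0.0849
```

```bash
python3 st.py; python3 - <<'E'
from h import *
import cv2
for n in("side","top"):
    a=cv2.imread(f"pics/{n}0.png");b=vision.grab_frame(n);cv2.imwrite(f"pics/{n}9.png",b)
    d=(cv2.absdiff(a,b).max(2)>45).astype(np.uint8)
    N,l,s,c=cv2.connectedComponentsWithStats(d)
    print(n,[(*s[i],) for i in range(1,N) if s[i,4]>15])
    # comb handle colour
    for im in(a,b):
        h=cv2.cvtColor(im,cv2.COLOR_BGR2HSV);m=cv2.inRange(h,(5,90,60),(15,255,220))
        w=(150,215,310,365) if n=="side" else (180,212,355,425)
        v,u=np.where(m[w[0]:w[1],w[2]:w[3]]);print(n,len(u),u.mean()+w[2],v.mean()+w[0],u.min()+w[2],u.max()+w[2],v.min()+w[0],v.max()+w[0])
print(bot.observe()['position'],bot.observe()['clock'])
E
```

```text
side n 349 x -75.0 75.0 centre [ -0.4 -65.2] size [150.1  14. ] ang 0.1 hue [ 19. 119. 214.]
side n 473 x -77.0 73.0 centre [-2.1  4.7] size [150.8  16.2] ang 0.1 hue [ 19. 125. 205.]
side n 552 x -71.0 79.0 centre [ 4.  75.8] size [150.5  15.9] ang 0.0 hue [ 19. 125. 204.]
top n 337 x -75.0 77.0 centre [  0.9 -70. ] size [151.5  16.4] ang 0.0 hue [ 16. 144. 191.]
top n 322 x -76.0 75.0 centre [-0.4  0. ] size [151.5  16. ] ang 0.1 hue [ 16.  146.  204.5]
top n 329 x -71.0 82.0 centre [ 5.6 71.5] size [152.4  16. ] ang 0.1 hue [ 16. 147. 200.]
side [(np.int32(454), np.int32(0), np.int32(75), np.int32(103), np.int32(2996)), (np.int32(559), np.int32(0), np.int32(52), np.int32(90), np.int32(2420)), (np.int32(618), np.int32(22), np.int32(22), np.int32(104), np.int32(761)), (np.int32(432), np.int32(76), np.int32(20), np.int32(26), np.int32(200)), (np.int32(438), np.int32(105), np.int32(6), np.int32(14), np.int32(38)), (np.int32(475), np.int32(114), np.int32(6), np.int32(14), np.int32(36)), (np.int32(627), np.int32(118), np.int32(13), np.int32(4), np.int32(36)), (np.int32(570), np.int32(12
[... 674 characters left out ...]
7.3433962264151 311 364 150 187
side 261 343.33716475095787 167.4214559386973 311 364 150 187
top [(np.int32(257), np.int32(194), np.int32(29), np.int32(56), np.int32(450)), (np.int32(231), np.int32(197), np.int32(29), np.int32(57), np.int32(446)), (np.int32(211), np.int32(198), np.int32(15), np.int32(57), np.int32(472)), (np.int32(470), np.int32(271), np.int32(7), np.int32(6), np.int32(27)), (np.int32(490), np.int32(270), np.int32(7), np.int32(18), np.int32(90)), (np.int32(472), np.int32(293), np.int32(161), np.int32(107), np.int32(9881))]
top 524 385.46564885496184 196.76908396946564 363 409 190 204
top 537 385.366852886406 196.8659217877095 363 409 190 204
[ 0.3704 -0.3597  0.1815] 18.775
```

The sticks are straight in both views. The handle is within 0.1 px of where it started, and nothing changed in the images except the arm and the sticks. I'm handing in.

```bash
python3 -c "
from workcell import job_done
print(job_done())"
```

```text
the job is handed in; nothing more can be done
None
```

The job is done and handed in at about 18.8 s. I took the comb from its rest, held it upright and lowered it between the sticks. I combed to the +x ends, back to the -x ends, then to +x once more for the last stick. Then I leaned the comb back in its rest, let go and moved the arm clear.

**Final checks, by image code in both cameras:**
- **Sticks:** all three are within 0.1° of the groove direction. In the top view they lie at y ≈ -70, 0 and 71.5 mm in the tray's frame. Against the known grooves, the side view puts all three at the seated height.
- **Comb:** the handle is within 0.1 px of its starting image position in both views.
- **Bystanders:** nothing changed in either image except the sticks and the arm.

**Disagreements and limits:**
- **Cameras:** they disagreed by about 5 mm in y and z. I worked with measurements relative to the tray and found the tray's crests and the rest's sole by touch. The wrist force peaked at about 40 N (vertical) when the comb was pressed into the rest.
- **Pictures:** the limit of 12 was reached before the last combing pass, so I did not see the end state by eye.

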